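# Set up the proofing press: block to the stop, pressure lever to the third notch

## Task

Get the proofing press ready with light fingertip pushes: first push the lino block along the bed until it rests against the brass stop, then slide the red pressure lever away from you, counting the clicks, and leave it in the third notch without ever going past it into the fourth. Only push, never grip or lift the block or the lever, keep the pushes gentle (well under 25 newtons), and leave everything else on the table where it is.

Things in the scene. Friction and masses are not known exactly. Their poses are not given: they have to be found in the camera images.
- press: green proofing press fixed to the table. Origin at table height, x along the bed away from the robot, y left, z up; all mm below are in its frame. Base x -120..200, y -140..150, top z 24. Beyond the bed's far end: black rubber roller (x 136..188, y -124..14, top z 101) between green cheeks (tops z 109)
- stop_face (a point): middle of the near face of the brass stop bar, at press x 110, y -55, z 38 mm; axes as the press's. The steel bed in front of it (centre line y -55, top z 30 mm) has two low guides along it, inner faces 79 mm apart, tops z 39, x -110..110; the stop bar's top is z 46
- block: lino block, wood with grey face and blue fish, 100 (x) x 76 (y) x 23 mm high, 0.1 to 0.25 kg; origin in the centre of its underside, axes as the press's within 2 degrees. Lies on the bed between the guides (1.5 mm play a side), 25 to 55 mm short of the stop; slides along press +x. Against the stop its origin is at press x = 60 mm
- lever_top (a point): centre of the top of the red lever, moving with it, at press y 95, z 120 mm; press x is -45 mm + the joint's travel; axes as the press's. Red paddle 13 (x) x 34 (y) mm, z 80..120, on a thin steel neck. It slides straight along press x and does not tilt. Grey housing under it: press x -73..79, y 67..123, top z 70 mm
- lever (a joint): lever travel along press +x, m: 0 near end, 0.092 far end. Starts at 0 to 0.007, before the first notch. Notches at 0.024, 0.040, 0.056, 0.072, 0.088, each with a white mark on the housing (a small red pointer on the lever). Ridge crests at 0.016, 0.032, 0.048, 0.064, 0.080: each takes about 4 to 8 N, then the lever snaps ahead by itself into the next notch and stays (a click)
- blue_brayer: ink roller lying on the table: blue cylinder 54 mm diameter, 130 mm long, brass fork, black handle reaching about 185 mm out to its -x; origin under the middle of the roller, roller axis = y. To be left alone
- black_brayer: the same kind of ink roller, black rubber roller and brown wooden handle; origin under the middle of the roller, roller axis = y, handle to its -x. To be left alone
- ink_jar: small blue ink jar with black cap, 38 mm diameter, 42 mm high, standing on the far left corner of the press base; origin under its centre. To be left alone
- palette_knife: palette knife with dark wooden handle lying flat on the table between robot and press, up to 20 mm high; origin near its middle. To be left alone
- red_bottle: amber-red bottle with white cap, 68 mm diameter, 170 mm high, on the robot's right; origin under its centre. To be left alone
- ink_tin: ink tin with blue band, 90 mm diameter, 60 mm high, on the robot's right; origin under its centre. To be left alone
- solvent_bottle: dark green bottle with yellow label and green cap, 74 mm diameter, 160 mm high, on the robot's left; origin under its centre. To be left alone
Things that resemble listed ones, but are neither listed nor needed, are in the scene too. Of the things like the block, leave any that is green or purple; of the rest the smaller one is meant.

How it is judged:
By the outcome, as a careful person would: the job done as asked, in the order asked, and still so for the second after the job is handed in, with the robot touching nothing.
It also fails if it takes over 64 s, if anything falls off the work surface, if the arm or the gripper's body presses on something with over 40 N, if the wrist force passes 120 N, or if a joint passes its speed limit or range.

## Robot

A 7-joint arm with a two-finger parallel gripper is mounted at the origin on the work surface. World frame = base frame: x ahead of the robot, y to its left, z up, the work surface at z = 0. Lengths are in m, angles in rad, forces in N, time in s.
With the tool pointing down it reaches from about 0.35 to 0.9 m from the base axis. Payload 8.1 kg.
Tool frame: the origin (TCP) lies at the very end of the fingers, on their centre line; the grasp point (between the pads) lies 19 mm behind it (arm.tcp_to_grasp is the z of the grasp point in the tool frame, in m); z points along the fingers, y is the line along which they close (so a half turn about z gives the same grasp; the last joint's range is limited). The gripper opens to 92 mm and grips with 3 to 60 N. Pads are 19 mm wide; open, the fingers measure 130 mm over their backs; the gripper's body (75 mm by 190 mm) begins 47 mm behind the grasp point.
Start: joints at [1.022, 0.434, 0.025, 1.573, -0.012, 1.134, -0.075], TCP at [0.269, -0.564, 0.227] pointing down, gripper open.
Joint ranges: [-2.62, 2.62], [-0.44, 2.09], [-1.27, 1.32], [0.08, 2.57], [-1.32, 4.46], [0.12, 2], [-2.74, 2.74]. Speed limits (rad/s): [2.22, 2.22, 3.01, 3.01, 3.14, 3.14, 3.14].

## Interface

Orientations are given as a rotation vector (axis times angle).
In Python, from cell import readout, vision, sign_off, arm gives the robot as it stands. The module is installed in compiled form; this text tells all that it offers.
- The arm moves only by the shell command python3 -m creep 'ROWS' [FORCE]. ROWS is JSON, a list of rows, each a list of 5 numbers: the shift along the tool's x, y, z in units of 4 cm (1.0 is 4 cm), then the turn about the tool's z in units of 4 degrees (1.0 is 4 degrees), then the opening, from 0 (shut) to 1 (fully open). A call has 1 to 12 rows; each row shifts and turns the commanded pose from where the row before left it, along the tool's axes as they then stand; what a row does not reach is not made up. A row lasts 1/8 s, in which the tool goes at most 62.5 mm and 10.7 degrees, less where a joint would pass 70% of its speed; a pose out of reach is approached as far as the arm can. A call with a number of a shift or a turn outside -1 to 1 is refused whole. A call with a gripper value outside its range is refused whole. The fingers move at their own pace and stop on an object; FORCE is the grip in N (left out, the last holds). Time passes only in rows, so rows that do not move let the fingers close. It gives the time, the measured TCP pose, the force, the opening and the grip force at its end, in the units of the state.
- readout.observe(): the state, without advancing time (a new reading comes with each control period).
- vision.get_image(name): name is "scene" or "top"; returns a dict with "pixels" (420x560x3 uint8, blue, green, red), "z_map" (420x560 float32, m along the optical axis (not along the pixel's ray), 0 where there is no reading), "camera_matrix" (3x3 intrinsics, pixels), "position" and "rotation" of the camera in the world. Camera axes: x right, y up, looking along -z (the intrinsics and any distortion apply to the point x, -y, -z); pixel columns grow to the right and rows downward; lengths in m; the calibration is good to about 2 mm. A picture is of the moment at which its call begins.
- sign_off(): hands the job in; it is judged then, once.
The state is a dict: "clock": time; "joints": joint angles; "dq": joint speeds; "joint_efforts": joint torques, N m; "position": TCP position; "ee_rot": TCP orientation; "force": force on the tool from outside, world axes, zero at the start; "ft_torque": the same for the moment, N m; "width": opening from 0.0 (shut) to 1.0 (fully open); "gripper_force": force on a finger pad.
Only numpy, scipy, OpenCV 4.12 (cv2) and the standard library are available. Lean on these libraries where they do the work, as an engineer would, in place of code of your own. Each camera call takes 0.05 s, during which the arm holds its last target. There are 200 camera calls.

## Working session

There is one attempt and no reset: what is moved stays moved. The work goes in short steps, Python scripts to look and compute and a shell command to move; the robot and the scene stay as the last step left them, time stands still between calls to the robot, and variables do not carry over. Pictures are saved under pics/ and viewed, at most 10 in all, crops included, and the job is handed in when it is done.

```bash
mkdir -p pics; cat > h.py <<'E'
import numpy as np, cv2
from cell import readout, vision
def grab(n):
    d=vision.get_image(n); return d
def pts(d):
    z=d["z_map"]; K=np.array(d["camera_matrix"]); v,u=np.mgrid[:z.shape[0],:z.shape[1]]
    P=np.stack([(u-K[0,2])/K[0,0]*z,-(v-K[1,2])/K[1,1]*z,-z],-1)
    return P@np.array(d["rotation"]).T+np.array(d["position"])
E
python3 - <<'E'
from h import *
s=readout.observe(); print(s["clock"],s["position"],s["ee_rot"],s["force"],s["width"])
for n in("scene","top"):
    d=grab(n); cv2.imwrite(f"pics/{n}0.png",d["pixels"]); np.savez(f"{n}0.npz",P=pts(d),**{k:np.array(d[k]) for k in d}); print(n,d["position"],np.round(d["rotation"],3).tolist(),np.array(d["camera_matrix"]).tolist(),[k for k in d])
E
```

```text
0.0 [ 0.26920285 -0.56350423  0.22594476] [-3.06245760e+00 -6.94014897e-01  7.64019593e-04] [-0.24036286  0.13522581 -0.2870575 ] 0.9994173103018493Traceback (most recent call last):
  File "<stdin>", line 4, in <module>
  File "h.py", line 8, in pts
    return P@np.array(d["rotation"]).T+np.array(d["position"])
           ~~~~~~~~~~~~~~~~~~~~~~~~~~~^~~~~~~~~~~~~~~~~~~~~~~~
ValueError: operands could not be broadcast together with shapes (420,560) (3,)
```

View pics/scene0.png

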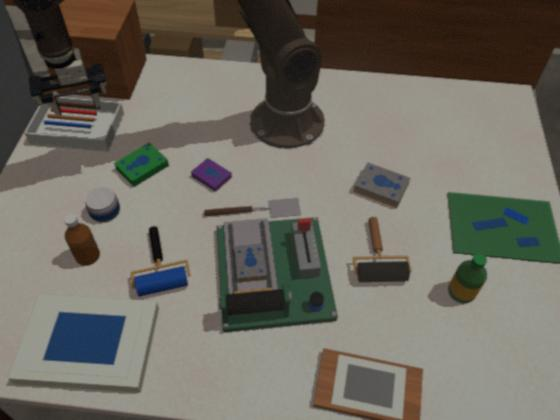

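The scene view shows the press at about (275,270), with the block on the bed at (250,262), the roller at (256,300) and the red lever at (304,225). Lookalikes for the block are a grey one at (383,183), a green one at (141,162) and a purple one at (211,174). The camera rotation comes as a rotation vector, so I'm fixing the helper.

```bash
sed -i 's/np.array(d\["rotation"\]).T/R(d).T/' h.py; cat >> h.py <<'E'
from scipy.spatial.transform import Rotation
def R(d):
    r=np.array(d["rotation"],float); return r if r.shape==(3,3) else (Rotation.from_rotvec(r) if r.size==3 else Rotation.from_quat(r)).as_matrix()
E
python3 - <<'E'
from h import *
for n in("scene","top"):
    d=grab(n); cv2.imwrite(f"pics/{n}0.png",d["pixels"]); P=pts(d); np.savez(f"{n}0.npz",P=P,**{k:np.array(d[k]) for k in d}); print(n,d["position"],d["rotation"],np.array(d["camera_matrix"]).tolist(),list(d))
    b=d["pixels"].astype(int); red=(b[...,2]>120)&(b[...,1]<60)&(b[...,0]<60)
    print(P[red].shape, np.c_[np.argwhere(red)[:3]], np.median(P[red],0))
    if n=="scene":
        for u,v in [(250,262),(383,183),(304,225),(256,300)]: print(u,v,P[v,u].round(3))
        cv2.imwrite("pics/crop0.png",cv2.resize(d["pixels"][200:335,205:345],None,fx=4.4,fy=4.4,interpolation=cv2.INTER_CUBIC))
E
```

```text
scene [1.35828916 0.10327584 1.25988343] [0.49721989 0.53697431 1.62262288] [[545.8208426881703, 0.0, 276.89550672278057], [0.0, 545.8208426881703, 216.62781730199183], [0.0, 0.0, 1.0]] ['pixels', 'z_map', 'camera_matrix', 'position', 'rotation']
(91, 3) [[108  62]
 [109  62]
 [109  63]] [ 0.10529866 -0.63955751  0.06423198]
250 262 [ 0.6   -0.039  0.052]
383 183 [0.266 0.311 0.033]
304 225 [0.499 0.092 0.101]
256 300 [ 0.734 -0.004  0.098]
top [0.28894799 0.02008438 1.67248092] [ 0.07769878 -0.11469782 -1.5633095 ] [[468.3582107599997, 0.0, 282.04092816483166], [0.0, 468.3582107599997, 212.93984669373458], [0.0, 0.0, 1.0]] ['pixels', 'z_map', 'camera_matrix', 'position', 'rotation']
(11, 3) [[208 248]
 [208 250]
 [208 251]] [0.49381699 0.09098958 0.11933745]
```

View pics/top0.png

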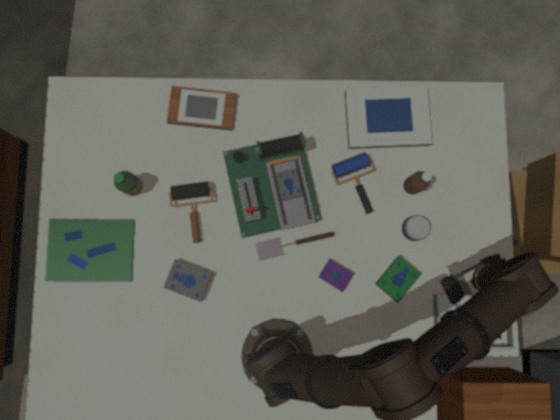

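View pics/crop0.png

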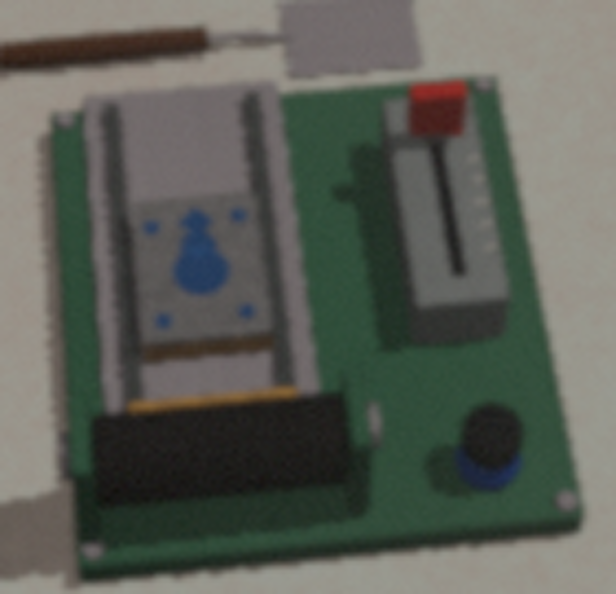

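The crop confirms the choice: the grey, fish-marked block between the guides (crop centre about (200,270)) is well short of the brass stop at (210,398). The red lever is at the near end, about (438,110). Next I'll measure the press pose, block and lever.

```bash
cat >> h.py <<'E'
def load(n):
    f=np.load(n+"0.npz"); return f["pixels"].astype(int),f["P"]
def press_pose(pix,P):
    b,g,r=[pix[...,i] for i in range(3)]
    m=(g>r+12)&(g>b+5)&(P[...,2]>.012)&(P[...,2]<.036)&(P[...,0]>.38)&(P[...,0]<.85)&(abs(P[...,1])<.23)
    m=cv2.morphologyEx(m.astype(np.uint8),cv2.MORPH_OPEN,np.ones((2,2)))>0
    q=P[m][:,:2]; c=np.median(q,0); q=q[np.linalg.norm(q-c,axis=1)<.24]
    (cx,cy),(w,h),a=cv2.minAreaRect((q*1000).astype(np.float32))
    return cx,cy,w,h,a,np.median(P[m][:,2])
def to_press(P,o,yaw):
    c,s=np.cos(yaw),np.sin(yaw); d=P-np.array([*o,0]); return np.stack([c*d[...,0]+s*d[...,1],-s*d[...,0]+c*d[...,1],P[...,2]],-1)
E
python3 - <<'E'
from h import *
for n in("scene","top"):
    pix,P=load(n); cx,cy,w,h,a,z=press_pose(pix,P); print(n,cx,cy,w,h,a,z)
    if w<h: a-=90   # long side is x
    yaw=np.deg2rad((a+90)%180-90)
    u=np.array([np.cos(yaw),np.sin(yaw)]);v=np.array([-u[1],u[0]])
    o=np.array([cx,cy])/1000-.040*u-.005*v; print("origin",o,"yaw",np.rad2deg(yaw))
    Q=to_press(P,o,yaw); b,g,r=[pix[...,i] for i in range(3)]
    t=lambda m,s: print(s,m.sum(),np.percentile(Q[m],[2,50,98],axis=0).round(4).tolist())
    t((r>90)&(g<70)&(b<70)&(Q[...,2]>.11)&(abs(Q[...,0])<.12)&(abs(Q[...,1]-.095)<.04),"lever top")
    t((Q[...,2]>.047)&(Q[...,2]<.059)&(abs(Q[...,0])<.1)&(abs(Q[...,1]+.055)<.037),"block")
    t((Q[...,2]>.064)&(Q[...,2]<.076)&(abs(Q[...,0])<.1)&(abs(Q[...,1]-.095)<.05),"housing -73..79, 67..123")
    t((Q[...,2]>.034)&(Q[...,2]<.044)&(Q[...,0]>-.15)&(Q[...,0]<.03)&(abs(Q[...,1]+.055)<.07),"guides")
    t((Q[...,2]>.092)&(Q[...,0]>.1)&(Q[...,0]<.22)&(abs(Q[...,1]+.055)<.09),"roller")
    t((b>r+25)&(Q[...,2]>.04)&(Q[...,2]<.065)&(abs(Q[...,0])<.1)&(abs(Q[...,1]+.055)<.037),"fish")
E
```

```text
scene 596.2276611328125 26.892501831054688 318.36322021484375 290.98614501953125 13.334833145141602 0.02376911424093242
origin [0.55845931 0.01280165] yaw 13.334833145141602
lever top 50 [[-0.0477, 0.0745, 0.1141], [-0.0398, 0.0905, 0.1192], [-0.0344, 0.1059, 0.1227]]
block 869 [[-0.0258, -0.0906, 0.0481], [0.0266, -0.0574, 0.0531], [0.0731, -0.0235, 0.058]]
housing -73..79, 67..123 879 [[-0.0661, 0.0617, 0.0648], [0.0153, 0.0877, 0.0695], [0.0754, 0.1159, 0.0746]]
guides 368 [[-0.1137, -0.118, 0.0342], [-0.0431, -0.0711, 0.0381], [0.0259, -0.0087, 0.0433]]
roller 1021 [[0.1401, -0.1409, 0.0926], [0.1628, -0.0583, 0.0992], [0.1826, 0.0203, 0.1112]]
fish 179 [[-0.0128, -0.086, 0.048], [0.0208, -0.0593, 0.0534], [0.0598, -0.0337, 0.0588]]
top 590.7743530273438 17.199295043945312 315.4210205078125 284.48321533203125 13.38207721710205 0.024652338261238582
origin [0.55301764 0.00307731] yaw 13.38207721710205
lever top 36 [[-0.0424, 0.0821, 0.1123], [-0.0374, 0.0982, 0.1188], [-0.0312, 0.1126, 0.1277]]
block 507 [[-0.0189, -0.0899, 0.0479], [0.0286, -0.0551, 0.0537], [0.0778, -0.0197, 0.0586]]
housing -73..79, 67..123 570 [[-0.0663, 0.0691, 0.0648], [0.0088, 0.0961, 0.0702], [0.0792, 0.1225, 0.0755]]
guides 356 [[-0.1187, -0.1127, 0.0341], [-0.0515, -0.0513, 0.0371], [0.0249, 0.0034, 0.0434]]
roller 562 [[0.1419, -0.136, 0.0924], [0.1633, -0.0549, 0.1002], [0.1857, 0.0272, 0.1143]]
fish 93 [[-0.0047, -0.0667, 0.0471], [0.0249, -0.0513, 0.0541], [0.0456, -0.036, 0.0611]]
```

Averaging the two views, with the housing and guides as reference, gives press origin ≈ (0.558, 0.006) and yaw ≈ 13.35°. The block origin is at press x ≈ +25 (35 mm short) and lever travel is ≈ 4 mm. I'll turn the tool so its x lies along press x (tool y = −press y), shut the fingers, and traverse high.

```bash
cat >> h.py <<'E'
O=np.array([.558,.006]); YAW=np.deg2rad(13.35)
def st():
    s=readout.observe(); p=to_press(np.array(s["position"]),O,YAW)*1000
    M=Rotation.from_rotvec(s["ee_rot"]).as_matrix(); c,n=np.cos(YAW),np.sin(YAW); f=np.array(s["force"])
    print("t%.2f press mm"%s["clock"],p.round(1),"toolx yaw %.2f tilt %.2f"%(np.degrees(np.arctan2(M[1,0],M[0,0])),np.degrees(np.arccos(-M[2,2]))),"F press",np.round([c*f[0]+n*f[1],-n*f[0]+c*f[1],f[2]],2),"w %.2f"%s["width"])
E
python3 -m creep '[[0,0,0,1,0],[0,0,0,1,0],[0,0,0,1,0],[0.8,-1,0,0,0],[0.8,-1,0,0,0],[0.8,-1,0,0,0],[0.8,-1,0,0,0],[0.8,-1,0,0,0],[0.8,-1,0,0,0],[0,0,0,0,0]]' 5
python3 -c "from h import *;st()"
```

```text
clock: 1.4
position: [0.4019, -0.2816, 0.2268]
ee_rot: [-3.117, -0.381, -0.001]
force: [-0.7, -1.5, -0.1]
width: 0.008
gripper_force: 0.0
t1.40 press mm [-218.3 -243.7  226.8] toolx yaw 13.94 tilt 0.09 F press [-1.06 -1.32 -0.13] w 0.01
```

```bash
python3 -m creep '[[0.8,-0.95,0,0.15,0],[0.8,-0.95,0,0,0],[0.8,-0.95,0,0,0],[0.8,-0.95,0,0,0],[0.75,-0.9,0,0,0],[0,0,1,0,0],[0,0,1,0,0],[0,0,1,0,0],[0,0,0,0,0]]' >/dev/null
python3 - <<'E'
from h import *
st(); d=grab("scene"); pix=d["pixels"]; st()
t=grab("top")["pixels"]
cv2.imwrite("pics/a.png",np.hstack([cv2.resize(pix[190:330,200:350],(400,373)),cv2.resize(t[125:265,205:355],(400,373))]))
E
```

```text
t2.52 press mm [-64.6 -60.3 104.4] toolx yaw 12.90 tilt 0.34 F press [-0.66 -0.43 -0.4 ] w 0.01
t2.58 press mm [-63.1 -60.6 106.3] toolx yaw 12.90 tilt 0.15 F press [-0.87 -0.16  0.26] w 0.01
```

View pics/a.png

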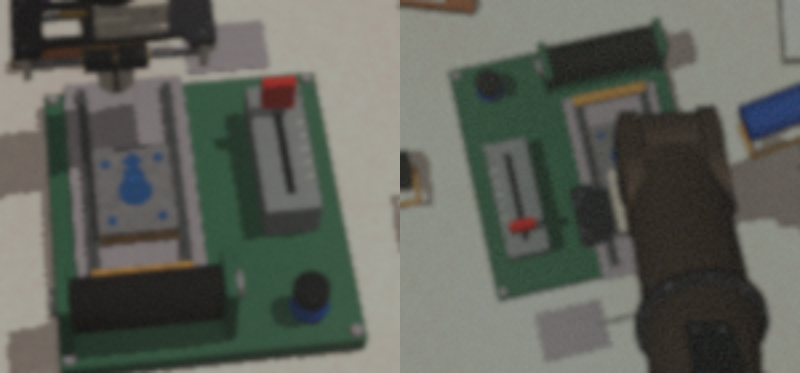

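The picture shows the shut fingers at (115,80) above the bed, between the near end and the block (block at (135,195) in the crop). The block and lever haven't moved. I'm descending to press z ≈ 43.

```bash
python3 -m creep '[[0,-0.13,0.5,-0.1,0],[0,0,0.5,0,0],[0,0,0.4,0,0],[0,0,0.15,0,0],[0,0,0,0,0]]' >/dev/null
python3 -c "from h import *;st()"
python3 -m creep '[[0.2,0,0,0,0],[0.2,0,0,0,0],[0.1,0,0,0,0],[0,0,0,0,0]]' >/dev/null
python3 -c "from h import *;st()"
```

```text
t3.25 press mm [-61.9 -55.1  45. ] toolx yaw 13.33 tilt 0.02 F press [0.87 1.13 0.02] w 0.01
t3.75 press mm [-41.6 -54.8  44.8] toolx yaw 13.36 tilt 0.02 F press [ 0.08 -0.24  0.71] w 0.01
```

```bash
python3 -m creep '[[0.1,0,0,0,0],[0.1,0,0,0,0],[0.1,0,0,0,0],[0.1,0,0,0,0]]' >/dev/null
python3 -c "from h import *;st()"
python3 -m creep '[[0.1,0,0,0,0],[0.1,0,0,0,0],[0.1,0,0,0,0],[0.1,0,0,0,0]]' >/dev/null
python3 -c "from h import *;st()"
```

```text
t4.25 press mm [-26.  -54.9  44.7] toolx yaw 13.34 tilt 0.02 F press [-0.78 -0.01  0.23] w 0.01
t4.75 press mm [ -9.8 -54.9  44.7] toolx yaw 13.34 tilt 0.00 F press [-0.48 -0.24 -0.24] w 0.01
```

```bash
for i in 1; do python3 -m creep '[[0.05,0,0,0,0],[0.05,0,0,0,0],[0.05,0,0,0,0]]' >/dev/null; python3 -c "from h import *;st()"; done
python3 -m creep '[[0.03,0,0,0,0],[0.03,0,0,0,0]]' >/dev/null;python3 -c "from h import *;st()"
python3 - <<'E'
from h import *
d=grab("scene"); cv2.imwrite("pics/b.png",cv2.resize(d["pixels"][190:330,200:350],(640,597)))
E
```

```text
t5.12 press mm [ -4.1 -55.   44.7] toolx yaw 13.33 tilt 0.01 F press [-1.35  0.25 -0.83] w 0.00
t5.38 press mm [ -3.3 -54.9  44.6] toolx yaw 13.32 tilt 0.17 F press [-8.48  0.13  6.6 ] w 0.00
```

View pics/b.png

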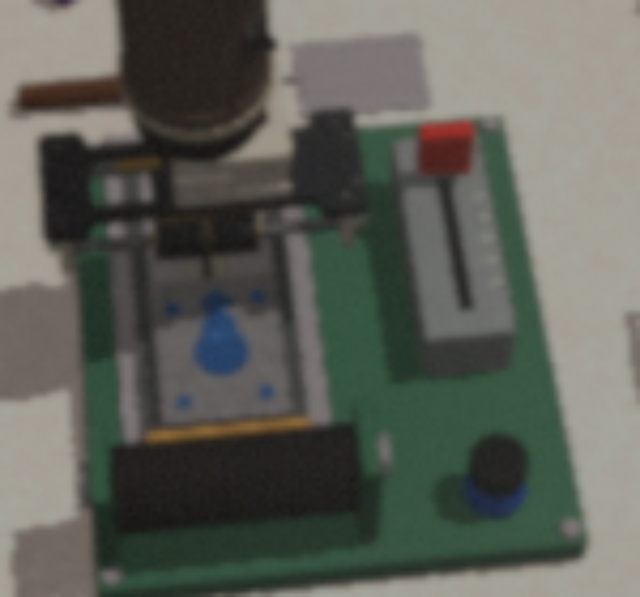

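The block's far face now meets the brass strip at (230,432), and the contact force jumped to 8.5 N, so the block is against the stop. The contact also calibrates the reach: TCP contact sits at press x = face − 13.5 mm as measured, so lever contact should read ≈ −65 + travel. Now I back off, lift and move behind the lever.

```bash
python3 -m creep '[[-0.1,0,0,0,0],[-0.5,0,0,0,0],[-0.7,0,0,0,0],[0,0,-1,0,0],[0,0,-1,0,0],[0,0,-1,0,0],[-0.6,-0.9,0,0,0],[-0.5,-1,0,0,0],[0,-1,0,0,0],[0,-0.85,0,0,0],[0,0,0,0,0],[0,0,0,0,0]]' >/dev/null;python3 -c "from h import *;st()"
```

```text
t6.92 press mm [-97.4  94.6 164.8] toolx yaw 13.33 tilt 0.04 F press [-0.11  0.21 -0.77] w 0.01
```

```bash
python3 -m creep '[[0,0,0.8,0,0],[0,0,0.85,0,0],[0,0,0,0,0]]' >/dev/null;python3 - <<'E'
from h import *
st(); d=grab("scene"); pix=d["pixels"]; cv2.imwrite("pics/c.png",cv2.resize(pix[180:330,200:350],(600,600),interpolation=cv2.INTER_CUBIC))
Q=to_press(pts(d),O,YAW); m=(Q[...,2]>.047)&(Q[...,2]<.059)&(abs(Q[...,0]-.04)<.1)&(abs(Q[...,1]+.055)<.037); print(np.percentile(Q[m],[2,50,98],axis=0).round(4).tolist())
E
```

```text
t7.30 press mm [-99.3  93.9  97.1] toolx yaw 13.24 tilt 0.25 F press [0.09 0.37 0.84] w 0.01
[[0.0097, -0.0902, 0.0478], [0.0624, -0.0553, 0.0528], [0.1102, -0.0196, 0.0577]]
```

View pics/c.png

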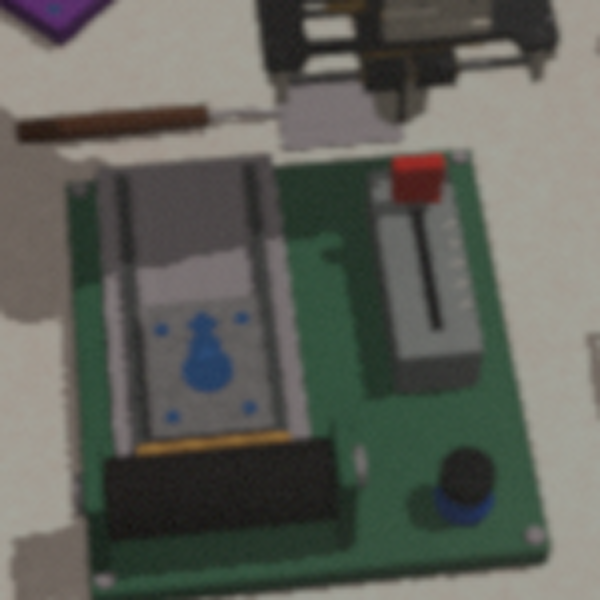

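The block rests flush at the brass stop (210,442), with centre x ≈ 60, and the fingertips at (400,95) are right behind the red lever at (418,180). Now the slow push, with clicks expected near TCP x ≈ −49, −33 and −17.

```bash
python3 -m creep '[[0.3,0,0,0,0],[0.3,0,0,0,0],[0.15,0,0,0,0],[0,0,0,0,0]]' >/dev/null;python3 -c "from h import *;st()"
python3 -m creep '[[0.05,0,0,0,0],[0.05,0,0,0,0]]' >/dev/null;python3 -c "from h import *;st()"
python3 -m creep '[[0.05,0,0,0,0],[0.05,0,0,0,0]]' >/dev/null;python3 -c "from h import *;st()"
python3 -m creep '[[0.05,0,0,0,0],[0.05,0,0,0,0]]' >/dev/null;python3 -c "from h import *;st()"
python3 -m creep '[[0.05,0,0,0,0]]' >/dev/null;python3 -c "from h import *;st()"
python3 -m creep '[[0.05,0,0,0,0]]' >/dev/null;python3 -c "from h import *;st()"
```

```text
t7.85 press mm [-67.   95.2  98.9] toolx yaw 13.34 tilt 0.03 F press [0.06 0.41 0.25] w 0.01
t8.10 press mm [-63.9  95.1  98.7] toolx yaw 13.35 tilt 0.02 F press [ 0.81  0.59 -0.66] w 0.00
t8.35 press mm [-59.6  95.1  98.7] toolx yaw 13.34 tilt 0.00 F press [ 0.34  0.13 -0.15] w 0.00
t8.60 press mm [-56.   95.1  98.6] toolx yaw 13.33 tilt 0.04 F press [-2.06 -0.26  1.42] w 0.01
t8.72 press mm [-54.5  95.1  98.6] toolx yaw 13.34 tilt 0.10 F press [-6.49  0.71  5.44] w 0.01
t8.85 press mm [-52.9  95.   98.5] toolx yaw 13.33 tilt 0.14 F press [-3.64  0.09  4.13] w 0.01
```

```bash
for k in 1; do python3 -m creep '[[0.03,0,0,0,0]]' >/dev/null;python3 -c "from h import *;st()"
python3 -m creep '[[0.03,0,0,0,0]]' >/dev/null;python3 -c "from h import *;st()"
python3 -m creep '[[0.03,0,0,0,0]]' >/dev/null;python3 -c "from h import *;st()"
python3 -m creep '[[0.03,0,0,0,0]]' >/dev/null;python3 -c "from h import *;st()"
python3 -m creep '[[0.03,0,0,0,0]]' >/dev/null;python3 -c "from h import *;st()"; done
cat >> h.py <<'E'
def lever():
    d=grab("scene"); pix=d["pixels"].astype(int); Q=to_press(pts(d),O,YAW)*1000
    m=(pix[...,2]>90)&(pix[...,1]<70)&(pix[...,0]<70)&(Q[...,2]>85)&(abs(Q[...,0])<120)&(abs(Q[...,1]-95)<40)
    f=m&(abs(Q[...,2]-100)<12)   # far face visible from the far camera
    print("lever top/far-face x",np.median(Q[m&(Q[...,2]>113)][:,0]).round(1),np.median(Q[f][:,0]).round(1),m.sum()); return d
E
python3 -c "from h import *;lever()"
```

```text
t8.97 press mm [-51.1  95.1  98.5] toolx yaw 13.34 tilt 0.08 F press [-3.68 -1.34  0.85] w 0.00
t9.10 press mm [-49.5  95.1  98.5] toolx yaw 13.34 tilt 0.03 F press [-1.94 -0.91 -1.12] w 0.00
t9.22 press mm [-47.9  95.   98.6] toolx yaw 13.33 tilt 0.01 F press [-0.9  -1.21 -1.22] w 0.01
t9.35 press mm [-46.3  95.1  98.8] toolx yaw 13.34 tilt 0.05 F press [-0.38  0.99  0.77] w 0.00
t9.47 press mm [-44.8  95.2  99. ] toolx yaw 13.34 tilt 0.08 F press [-0.26  0.47  0.09] w 0.00
lever top/far-face x -24.7 nan 34
  return _methods._mean(a, axis=axis, dtype=dtype,
  ret = ret.dtype.type(ret / rcount)
```

Click 1 came at about −49, as predicted. On to the second ridge, expected at about −33.

```bash
python3 -m creep '[[0.05,0,0,0,0],[0.05,0,0,0,0]]' >/dev/null;python3 -c "from h import *;st()"
python3 -m creep '[[0.04,0,0,0,0],[0.04,0,0,0,0]]' >/dev/null;python3 -c "from h import *;st()"
python3 -m creep '[[0.03,0,0,0,0]]' >/dev/null;python3 -c "from h import *;st()"
python3 -m creep '[[0.03,0,0,0,0]]' >/dev/null;python3 -c "from h import *;st()"
python3 -m creep '[[0.03,0,0,0,0]]' >/dev/null;python3 -c "from h import *;st()"
python3 -m creep '[[0.03,0,0,0,0]]' >/dev/null;python3 -c "from h import *;st()"
python3 -m creep '[[0,0,0,0,0]]' >/dev/null;python3 -c "from h import *;st();lever()" 2>/dev/null
```

```text
t9.78 press mm [-41.3  95.1  98.8] toolx yaw 13.34 tilt 0.03 F press [-0.09 -0.31 -0.09] w 0.01
t10.03 press mm [-39.   95.1  98.6] toolx yaw 13.34 tilt 0.07 F press [-3.83 -0.17  3.04] w 0.01
t10.15 press mm [-38.4  95.1  98.5] toolx yaw 13.34 tilt 0.13 F press [-6.37 -0.23  4.76] w 0.00
t10.28 press mm [-37.3  95.   98.5] toolx yaw 13.34 tilt 0.14 F press [-6.19 -0.24  3.59] w 0.01
t10.40 press mm [-35.8  95.1  98.5] toolx yaw 13.34 tilt 0.10 F press [-4.36 -0.93  1.96] w 0.01
t10.53 press mm [-34.   95.1  98.5] toolx yaw 13.33 tilt 0.04 F press [-3.03  0.58 -0.27] w 0.01
t10.65 press mm [-33.2  95.1  98.7] toolx yaw 13.34 tilt 0.04 F press [-0.07 -0.33 -0.67] w 0.00
lever top/far-face x -13.3 nan 35
```

```bash
python3 -m creep '[[0,0,0,0,0],[0,0,0,0,0]]' >/dev/null;python3 - 2>/dev/null <<'E'
from h import *
st();d=lever(); cv2.imwrite("pics/d.png",cv2.resize(d["pixels"][200:300,270:350],(640,600),interpolation=cv2.INTER_CUBIC))
pix=d["pixels"].astype(int);r=(pix[...,2]>90)&(pix[...,1]<70)&(pix[...,0]<70); r[:, :270]=0;r[:,350:]=0; print(np.argwhere(r).min(0),np.argwhere(r).max(0))
E
```

```text
t10.95 press mm [-33.2  95.2  98.9] toolx yaw 13.34 tilt 0.06 F press [ 0.45 -0.66 -0.27] w 0.00
lever top/far-face x -14.1 nan 35
[226 300] [411 347]
```

View pics/d.png

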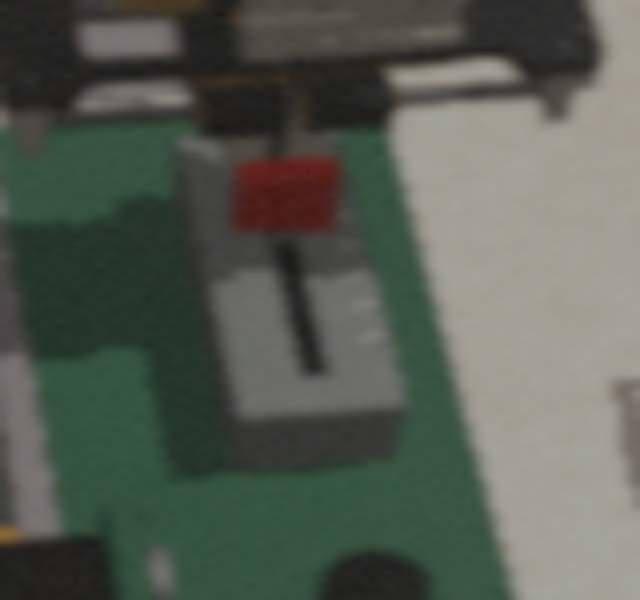

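The picture shows the fingers touching or just behind the paddle (290,195), which is over the near half of the slot. The fourth and fifth marks are at (367,305) and (372,337). Next I'll ray-cast the paddle's top edges on z = 120 to get the travel.

```bash
cat >> h.py <<'E'
def cast(d,u,v,z):
    K=np.array(d["camera_matrix"]); r=R(d)@np.array([(u-K[0,2])/K[0,0],-(v-K[1,2])/K[1,1],-1]); p=np.array(d["position"]); return to_press(p+r*(z-p[2])/r[2],O,YAW)*1000
def edge(d):  # bottom edge (far face, z 80) and blob centroid (z ~105) of the paddle
    p=d["pixels"].astype(int); m=(p[...,2]>p[...,1]*1.8)&(p[...,2]>p[...,0]*1.8)&(p[...,2]>50); m[:195]=0;m[290:]=0;m[:,:285]=0;m[:,335:]=0
    n,l,s,c=cv2.connectedComponentsWithStats(m.astype(np.uint8)); i=1+np.argmax(s[1:,4]); x,y,w,h,a=s[i]; u=c[i][0]
    print("box",s[i],"bottom->x",(cast(d,u,y+h-.5,.080)-[6.5,0,0]).round(1),"top near->x",(cast(d,u,y-.5,.120)+[6.5,0,0]).round(1))
E
python3 - <<'E'
from h import *
f=np.load("scene0.npz"); edge({k:f[k] for k in f}); edge(grab("scene"))
f=np.load("scene0.npz"); 
for u,v in [(313,236.4),(314.3,240.9),(314.8,245.9),(316,251.1),(316.8,256.8)]: print(cast(f,u,v,.07).round(1))
E
```

```text
box [298 219  13  11 122] bottom->x [-44.   97.7  80. ] top near->x [-37.8  96.7 120. ]
box [299 226  13  12 133] bottom->x [-17.7  97.8  80. ] top near->x [-14.8  97.1 120. ]
[-19.4 120.1  70. ]
[ -4.6 121.3  70. ]
[ 11.3 120.   70. ]
[ 27.9 120.5  70. ]
[ 45.7 119.7  70. ]
```

The marks land at −19, −5 and 11 as expected, so the frame is good. The lever sits at about −14 (travel ≈ 31), poised right on crest 2 with no force. A millimetre or two more should click it.

```bash
python3 -m creep '[[0.04,0,0,0,0],[0,0,0,0,0]]' >/dev/null;python3 -c "from h import *;st();lever()" 2>/dev/null
python3 -m creep '[[0.03,0,0,0,0],[0,0,0,0,0]]' >/dev/null;python3 -c "from h import *;st();edge(lever())" 2>/dev/null
```

```text
t11.30 press mm [-31.8  95.1  98.8] toolx yaw 13.34 tilt 0.03 F press [ 0.08 -0.07  0.06] w 0.00
lever top/far-face x -11.7 nan 34
t11.60 press mm [-30.7  95.1  98.7] toolx yaw 13.33 tilt 0.02 F press [-0.4  -0.14  0.33] w 0.01
lever top/far-face x -11.1 nan 36
box [300 227  12  12 137] bottom->x [-14.5  97.8  80. ] top near->x [-11.6  97.2 120. ]
```

```bash
python3 -m creep '[[0.04,0,0,0,0],[0.04,0,0,0,0],[0,0,0,0,0]]' >/dev/null;python3 -c "from h import *;st();edge(lever())" 2>/dev/null
python3 -m creep '[[-0.3,0,0,0,0],[-0.2,0,0,0,0],[0,0,0,0,0]]' >/dev/null;python3 - 2>/dev/null <<'E'
from h import *
st();d=lever();edge(d);edge(grab("scene"))
t=grab("top"); p=t["pixels"].astype(int); m=(p[...,2]>p[...,1]*1.8)&(p[...,2]>p[...,0]*1.8)&(p[...,2]>50)
m[:165]=0;m[225:]=0;m[:,:230]=0;m[:,275:]=0
if m.any(): v,u=np.argwhere(m).mean(0); print("top",m.sum(),cast(t,u,v,.115))
f=np.load("top0.npz"); p=f["pixels"].astype(int); m=(p[...,2]>p[...,1]*1.8)&(p[...,2]>p[...,0]*1.8)&(p[...,2]>50); m[:165]=0;m[225:]=0;m[:,:230]=0;m[:,275:]=0
v,u=np.argwhere(m).mean(0); print("top start",m.sum(),cast(f,u,v,.115))
cv2.imwrite("pics/e.png",cv2.resize(np.hstack([d["pixels"][205:265,280:340],t["pixels"][165:225,225:285]]),None,fx=6.5,fy=6.5,interpolation=cv2.INTER_CUBIC))
E
```

```text
t12.03 press mm [-27.5  95.1  98.7] toolx yaw 13.34 tilt 0.01 F press [0.07 0.18 0.99] w 0.00
lever top/far-face x -4.6 nan 34
box [300 229  13  12 141] bottom->x [-8.1 97.5 80. ] top near->x [ -5.2  96.9 120. ]
t12.45 press mm [-48.7  95.   98.8] toolx yaw 13.34 tilt 0.04 F press [ 0.63 -0.41  0.51] w 0.00
lever top/far-face x -3.8 nan 59
box [300 229  13  12 147] bottom->x [-8.1 97.4 80. ] top near->x [ -5.2  96.8 120. ]
box [300 229  13  12 146] bottom->x [-8.1 97.5 80. ] top near->x [ -5.2  96.9 120. ]
top start 39 [-43.45034202  95.64076061 115.        ]
```

View pics/e.png

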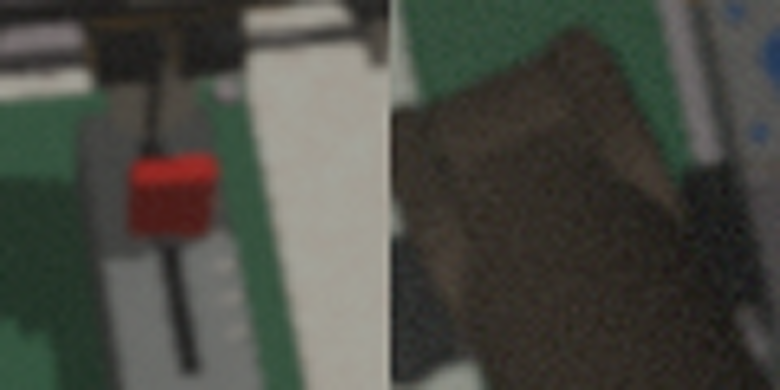

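The left view shows the lever free of the fingers at (175,195). It reads x ≈ −5, which is the second notch after two clicks. It snaps when TCP is about 3 mm past the crest, so the third click should come near −13.5.

```bash
python3 -m creep '[[0.25,0,0,0,0],[0.25,0,0,0,0],[0.1,0,0,0,0],[0,0,0,0,0]]' >/dev/null;python3 -c "from h import *;st()"
python3 -m creep '[[0.04,0,0,0,0],[0.04,0,0,0,0]]' >/dev/null;python3 -c "from h import *;st()"
python3 -m creep '[[0.04,0,0,0,0],[0.03,0,0,0,0]]' >/dev/null;python3 -c "from h import *;st()"
python3 -m creep '[[0.03,0,0,0,0],[0,0,0,0,0]]' >/dev/null;python3 -c "from h import *;st();edge(lever())" 2>/dev/null
```

```text
t13.10 press mm [-23.5  95.1  98.5] toolx yaw 13.34 tilt 0.01 F press [-0.58 -0.33  0.37] w 0.01
t13.35 press mm [-21.9  95.1  98.5] toolx yaw 13.34 tilt 0.15 F press [-6.06 -0.22  4.4 ] w 0.00
t13.60 press mm [-18.3  95.1  98.6] toolx yaw 13.34 tilt 0.06 F press [-3.01  0.48 -0.4 ] w 0.00
t13.85 press mm [-15.8  95.1  98.8] toolx yaw 13.34 tilt 0.07 F press [-0.56  0.81 -1.4 ] w 0.01
lever top/far-face x 3.2 nan 36
box [301 232  12  12 137] bottom->x [ 1.5 97.3 80. ] top near->x [  4.4  96.7 120. ]
```

```bash
python3 -m creep '[[0.03,0,0,0,0],[0,0,0,0,0]]' >/dev/null;python3 -c "from h import *;st();edge(lever())" 2>/dev/null
python3 -m creep '[[0.03,0,0,0,0],[0,0,0,0,0]]' >/dev/null;python3 -c "from h import *;st();edge(lever())" 2>/dev/null
```

```text
t14.15 press mm [-14.7  95.   98.9] toolx yaw 13.33 tilt 0.06 F press [ 0.44  0.16 -0.43] w 0.01
lever top/far-face x 4.0 nan 37
box [300 232  13  12 139] bottom->x [ 1.6 97.8 80. ] top near->x [  4.5  97.1 120. ]
t14.45 press mm [-13.9  95.1  98.8] toolx yaw 13.34 tilt 0.02 F press [ 0.74 -0.13 -0.23] w 0.01
lever top/far-face x 6.5 nan 36
box [301 233  12  12 140] bottom->x [ 4.7 97.5 80. ] top near->x [  7.6  96.8 120. ]
```

```bash
python3 -m creep '[[0.03,0,0,0,0],[0,0,0,0,0]]' >/dev/null;python3 -c "from h import *;st();edge(lever())" 2>/dev/null
python3 -m creep '[[0.03,0,0,0,0],[0,0,0,0,0]]' >/dev/null;python3 -c "from h import *;st();edge(lever())" 2>/dev/null
```

```text
t14.75 press mm [-12.7  95.1  98.7] toolx yaw 13.34 tilt 0.01 F press [ 0.14 -0.3   0.13] w 0.00
lever top/far-face x 11.7 nan 36
box [301 234  13  12 143] bottom->x [ 7.9 97.6 80. ] top near->x [ 10.8  96.9 120. ]
t15.05 press mm [-11.6  95.1  98.7] toolx yaw 13.34 tilt 0.01 F press [-0.13  0.78 -0.36] w 0.01
lever top/far-face x 10.6 nan 37
box [301 234  13  12 141] bottom->x [ 7.9 97.7 80. ] top near->x [ 10.8  97.  120. ]
```

The lever snapped to x ≈ 11, the third notch (three clicks). Now I back off, lift and check.

```bash
python3 -m creep '[[-0.3,0,0,0,0],[-0.8,0,0,0,0],[-1,0,0,0,0],[-0.5,0,-0.5,0,0],[0,0,-1,0,0],[0,0,-1,0,0],[-0.8,0,-0.5,0,0],[-0.8,0,0,0,0],[0,0,0,0,0],[0,0,0,0,0]]' >/dev/null;python3 - 2>/dev/null <<'E'
from h import *
st();d=lever();edge(d);Q=to_press(pts(d),O,YAW); m=(Q[...,2]>.047)&(Q[...,2]<.059)&(abs(Q[...,0]-.04)<.1)&(abs(Q[...,1]+.055)<.037); print(np.percentile(Q[m],[2,50,98],axis=0).round(4).tolist())
cv2.imwrite("pics/f.png",cv2.resize(d["pixels"][180:330,200:350],(600,600),interpolation=cv2.INTER_CUBIC))
E
```

```text
t16.35 press mm [-179.7   95.1  218.8] toolx yaw 13.33 tilt 0.04 F press [ 0.17 -0.24  0.18] w 0.01
lever top/far-face x 12.2 12.4 62
box [301 234  13  12 133] bottom->x [ 7.9 97.6 80. ] top near->x [ 10.8  96.9 120. ]
[[0.01, -0.0901, 0.0476], [0.0632, -0.0549, 0.0528], [0.1099, -0.0195, 0.0577]]
```

View pics/f.png

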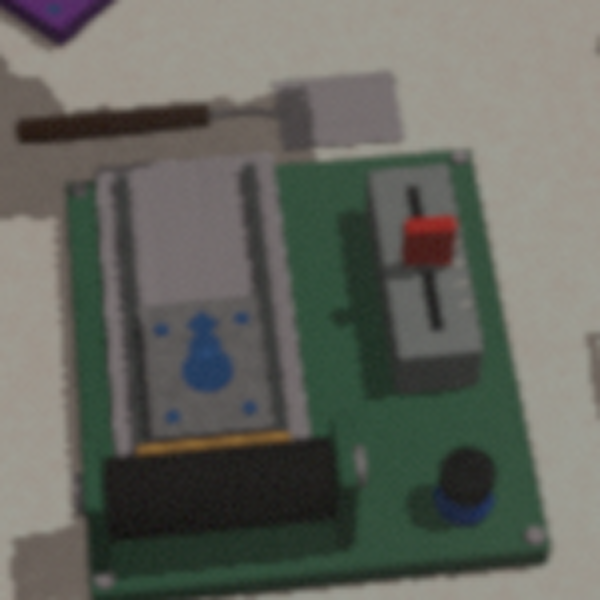

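The block is against the brass stop at (210,442). The lever at (430,243) is in the third notch, with marks 4 and 5 still ahead of it at (462,290), and the robot is clear of everything.

```bash
python3 -c "from cell import sign_off; print(sign_off())"
```

```text
the job is handed in; nothing more can be done
None
```

The job is handed in: the lino block rests against the brass stop and the lever sits in the third notch after three clicks. The highest push force I read was about 11 N, nothing else on the table was touched, and the robot finished clear at 16.4 s.

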